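# Turn a booklet over in its hinged holder

## Robot

A 6-joint arm with a two-finger parallel gripper is mounted at the origin on a cart in front of the work surface, level with it; the furniture and walls round the work are solid. World frame = base frame: x ahead of the robot, y to its left, z up, the work surface at z = 0. Lengths are in m, angles in rad, forces in N, time in s.
With the tool pointing down it reaches from about 0.25 to 0.775 m from the base axis. Payload 4 kg.
Tool frame: the origin (TCP) lies on the centre line of the jaws, within the pads' length; the fingertips stand 17 mm ahead of it and the grasp point (between the pads) lies 2 mm behind it; z points along the fingers, y is the line along which they close (so a half turn about z gives the same grasp; the last joint's range is limited). The gripper opens to 94 mm and grips with 3 to 60 N. Pads are 16 mm wide; open, the fingers measure 119 mm over their backs; the gripper's body (75 mm by 177 mm) begins 78 mm behind the grasp point.
Start: joints at [-1.403, 0.087, 1.371, -0, 1.684, -0.103], TCP at [0.147, -0.53, 0.223] pointing down, gripper open.
Joint ranges: [-3.1, 3.1], [-0.76, 2.03], [0.27, 2.55], [-1.08, 4.22], [0.17, 2.65], [-2.57, 2.57]. Speed limits (rad/s): [2.79, 2.79, 3.14, 3.14, 3.14, 3.14].

## Interface

Orientations are given as [roll, pitch, yaw] about the fixed x, y, z axes, in that order (R = Rz(yaw) Ry(pitch) Rx(roll)).
In Python, from bench import robot gives the robot as it stands.
- The arm moves only by the tool servo_tool, never from a script. Its argument "plan" is a list of rows, each a list of 7 numbers: the shift along the tool's x, y, z normalised to -1 to 1, where 1 is 0.1 m, then the turn, a rotation vector about the tool's x, y, z normalised to -1 to 1, where 1 is pi/2 rad, then the finger opening in mm, from 0 to 94. In form: [[x, y, z, ax, ay, az, gripper], ...]. A call has 1 to 12 rows; each row is the pose to reach, as a shift and turn from the pose commanded when the call began, along the tool's axes at that moment; what a row does not reach only later rows make up. A row lasts 1/12 s, in which the tool goes at most 41.7 mm and 7.16 degrees, less where a joint would pass 70% of its speed; a pose out of reach is approached as far as the arm can. A call with a number of a shift or a turn outside -1 to 1 is refused whole. A call with a gripper value outside its range is refused whole. The fingers move at their own pace and stop on an object; the grip force is fixed at half the most. Time passes only in rows, so rows that repeat a pose let the fingers close. It gives the time, the measured TCP pose, the force, the opening and the grip force at its end, in the units of the state.
- robot.get_obs(): the state, without advancing time (a new reading comes with each control period).
- robot.snapshot(name): name is "scene" or "side" or "wrist"; returns the picture (400x640x3 uint8, red, green, blue); there is no depth.
- robot.camera_params(name): a dict with "camera_matrix" (3x3 intrinsics, pixels), "rvec" (rotation vector, rad) and "tvec" (3), from world to camera coordinates, as OpenCV has them; the wrist camera has in their place "tool_from_camera" (4x4, takes a point from camera to tool coordinates, whose origin is the TCP and whose axes are the flange's). Camera axes: x right, y down, z forward; pixel columns grow to the right and rows downward; lengths in m; the calibration is good to about 2 mm. A picture is of the moment at which its call begins: read the wrist's pose just before it. camera_params takes no time and is no camera call.
- robot.close_job(): hands the job in; it is judged then, once.
Trained networks look in the newest picture that a camera, given by its name, has taken for a name from the list of things; names that differ only in an ending like _2 or _b are one class to them, and where a whole thing is asked for, a point or a joint stands for the part that bears it (a point fixed in the world has none). Each returns a list of dicts, best first, with "conf" (0 to 1); they miss things now and then, are a little off and sometimes report something else, mostly with a low value. They report only what shows in the picture. A call takes as long as a camera call. They do not tell look-alikes from the thing itself.
- robot.find_in(thing, camera): "extent" ([centre column, centre row, width, height] in pixels, round what is visible of it).
The state is a dict: "time": time; "joint_positions": joint angles; "qvel": joint speeds; "joint_torque": joint torques, N m; "tool_pos": TCP position; "ee_rot": TCP orientation; "wrist_force": force on the tool from outside, world axes, zero at the start; "wrist_torque": the same for the moment, N m; "width": finger opening in m; "finger_force": force on a finger pad.
Only numpy, scipy, OpenCV 4.12 (cv2) and the standard library are available. Lean on these libraries where they do the work, as an engineer would, in place of code of your own. Each camera call takes 0.05 s, during which the arm holds its last target. There are 200 camera calls.

## Task

The brown booklet lies in the wooden tray of the turn-over holder. Swing the holder's translucent, blue-rimmed lid fully shut over it; then turn the closed holder right over to the left about its hinge (the red handle is there for this), so that it rests flat on its lid with the booklet upside down inside. Let go of it at the end.

Things in the scene. Friction and masses are not known exactly. Their poses are not given: they have to be found in the camera images.
- hinge_mid (a point): Middle of the turn-over holder's hinge line, 45 mm above the table, over its fixed dark wooden base (190 mm along the hinge, 350 mm across, nowhere over 52 mm high). The x axis runs along the hinge away from the robot; y points left, to the side onto which the holder is turned; z is up. Tray and lid both turn about this line.
- cradle (a joint): Angle (rad) of the light wooden tray. 0: flat on the right (-y) of the hinge, open side up; grows as it is swung up and over to the left; 3.14 (stop): flat on the left, upside down. It spans 20 to 164 mm from the hinge line, +-85 mm along it, and from 11 mm below the hinge plane up to it, and carries the lid along. Lightly damped: past upright it sinks over by itself.
- lid (a joint): Angle (rad) of the lid from the tray. 0: fully shut (stop). It starts standing open (1.5 to 1.9), leaning to the left when over 1.57. A translucent plate with a blue rim, the tray's outline, 11 mm thick (shut, its outer face lies 11 mm above the hinge plane). A stiff hinge (0.4 N m) keeps it wherever it is left, shut too; 3 to 4 N near its outer edge moves it.
- lid_tab (a point): Middle of the blue tab (50 mm along the hinge, 6 mm thick) at the lid's outer edge, at the middle of the hinge's length, 172 mm from the hinge line. Push it, or pinch it.
- handle (a point): Centre of the tray's round red handle, a bar 14 mm thick and 66 mm long, parallel to the hinge, sticking out toward the robot; 140 mm from the hinge line, 130 mm nearer than its middle, 5.5 mm under the tray's open face (39 mm above the table; 50 mm once turned over). Free all round. It may turn in the fingers, so a gripper pointing down can carry it round the half circle; up to 6 N.
- booklet_mid (a point): Centre of the brown paper-bound booklet (stiff, 117 x 146 x 12 mm, 150 g; z is its thickness, up at first) lying in the tray, long side along the hinge, 92 mm from the hinge line. In the shut holder it has 6 to 7 mm of play all round and 2 mm in height.
Not all that is in view belongs to the job. Leave any green or turquoise look-alike of the part that bears booklet_mid alone.

How it is judged:
By the outcome, as a careful person would: the job done as asked, in the order asked, and still so for the second after the job is handed in, with the robot touching nothing.
It also fails if it takes over 61 s, if anything falls off the work surface, if the arm or the gripper's body presses on something with over 40 N, if the wrist force passes 120 N, or if a joint passes its speed limit or range.

## Working session

There is one attempt and no reset: what is moved stays moved. The work goes in short steps, Python scripts to look and compute and a tool call to move; the robot and the scene stay as the last step left them, time stands still between calls to the robot, and variables do not carry over. Pictures are saved under pics/ and viewed, at most 10 in all, crops included, and the job is handed in when it is done.

Besides the shell and the picture viewer there is one more tool, called after ">>>" as name(argument=value, ...), one argument or row to a line, values as JSON. servo_tool: Moves the arm, as the interface text tells. Scaled input: -1 to 1 covers 0.1 m each way for a shift and pi/2 rad each way for a turn. Its arguments: {"type":"object","properties":{"plan":{"type":"array","items":{"type":"array","items":{"type":"number"}}}},"required":["plan"]}

```bash
mkdir -p pics
cat > h.py <<'E'
import numpy as np, cv2
from scipy.spatial.transform import Rotation as R
from bench import robot
def cam(n):
    p=robot.camera_params(n); K=np.array(p["camera_matrix"]); return K,cv2.Rodrigues(np.array(p["rvec"],float))[0],np.array(p["tvec"],float).ravel()
def ray(n,uv):
    K,r,t=cam(n); d=r.T@np.linalg.inv(K)@np.array([uv[0],uv[1],1.]); return -r.T@t,d
def at_z(n,uv,z):
    c,d=ray(n,uv); return c+d*(z-c[2])/d[2]
def proj(n,P):
    K,r,t=cam(n); q=K@(r@np.array(P,float)+t); return q[:2]/q[2]
def save(n,f):
    im=robot.snapshot(n); cv2.imwrite("pics/"+f,im[:,:,::-1]); return im
E
python3 - <<'E'
from h import *
for n in("scene","side"):
    save(n,n+"1.png"); c,_=ray(n,(320,200)); print(n,c.round(3))
    for t in("hinge_mid","lid_tab","handle","booklet_mid","cradle","lid"):
        print(t,[(np.round(d["extent"]),round(d["conf"],2)) for d in robot.find_in(t,n)[:3]])
print(robot.get_obs())
E
```

```text
scene [0.793 0.504 0.731]
hinge_mid [(array([324., 302., 122., 158.]), 0.91)]
lid_tab [(array([314., 259.,  92.,  73.]), 0.8)]
handle [(array([316., 257., 100.,  70.]), 0.96), (array([314., 256.,  91.,  70.]), 0.29)]
booklet_mid [(array([322., 148.,  46.,  20.]), 0.94), (array([263., 208.,  49.,  45.]), 0.89)]
cradle [(array([318., 255., 102.,  68.]), 0.83)]
lid [(array([312., 257.,  92.,  71.]), 0.69)]
side [0.366 0.522 0.705]
hinge_mid [(array([269., 304., 173., 169.]), 0.73)]
lid_tab [(array([255., 256.,  85.,  74.]), 0.63)]
handle [(array([285., 256., 147.,  77.]), 0.7)]
booklet_mid [(array([292., 202.,  46.,  39.]), 0.88), (array([308., 259.,  26.,  37.]), 0.83)]
cradle [(array([285., 260., 146.,  76.]), 0.9)]
lid [(array([257., 255.,  86.,  76.]), 0.83)]
{'time': 0.7, 'joint_positions': array([-1.40311157e+00,  8.71709729e-02,  1.37065297e+00,  2.57134431e-05,
        1.68360666e+00, -1.03105591e-01]), 'qvel': array([-6.80421539e-05, -6.56195258e-04, -5.45780705e-05,  5.01495238e-04,
       -1.83231610e-03,  7.40808840e-04]), 'joint_torque': array([ 1.30798006e-03, -3.39905298e+01, -3.02518344e+01,  7.18387915e-02,
        2.35156406e-02,  4.25316827e-06]), 'tool_pos': array([ 0.14712727, -0.52998856,  0.22254565]), 'ee_rot': array([ 3.14142883e+00, -8.73506486e-06,  2.70793247e-01]), 'wrist_force': array([-0.56768166,  0.15193919, -0.08627572]), 'wrist_torque': array([-0.01721549, -0.05285514,  0.00805619]), 'finger_force': 0.0, 'width': 0.09406500028147519}
```

View pics/scene1.png

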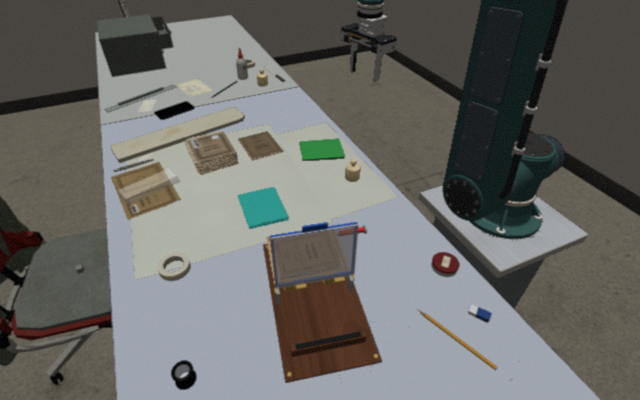

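View pics/side1.png

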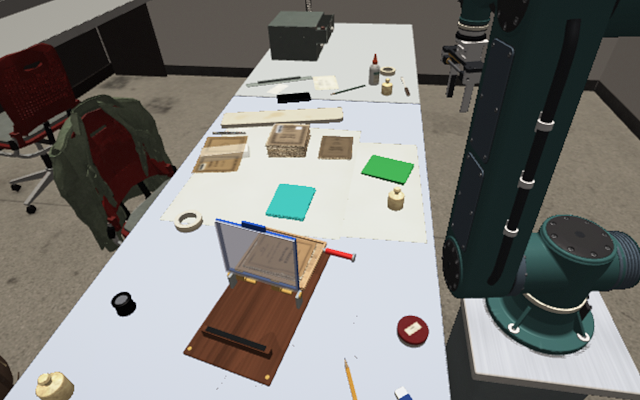

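Both pictures show the holder: standing lid with its blue tab at scene (315,227) / side (254,226), red handle at scene (350,231) / side (340,254), and dark base. For the booklet, the brown one is seen behind or through the lid at scene (310,257). The look-alikes are green (322,150), turquoise (263,207), and the brown pads and tray at (210,150), (260,144) and (147,188). I choose the brown one in the holder and check it in a crop.

Run:
```python
import cv2,numpy as np
a=cv2.imread("pics/scene1.png")[215:385,255:388];b=cv2.imread("pics/side1.png")[210:390,180:360]
a=cv2.resize(a,None,fx=3,fy=3,interpolation=cv2.INTER_CUBIC);b=cv2.resize(b,None,fx=2.2,fy=2.2,interpolation=cv2.INTER_CUBIC)
c=np.zeros((510,799,3),np.uint8);c[:,:399]=a;c[:396,400:796]=b[:396,:396]
cv2.imwrite("pics/crop.png",c)
```

```text
(no output)
```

View pics/crop.png

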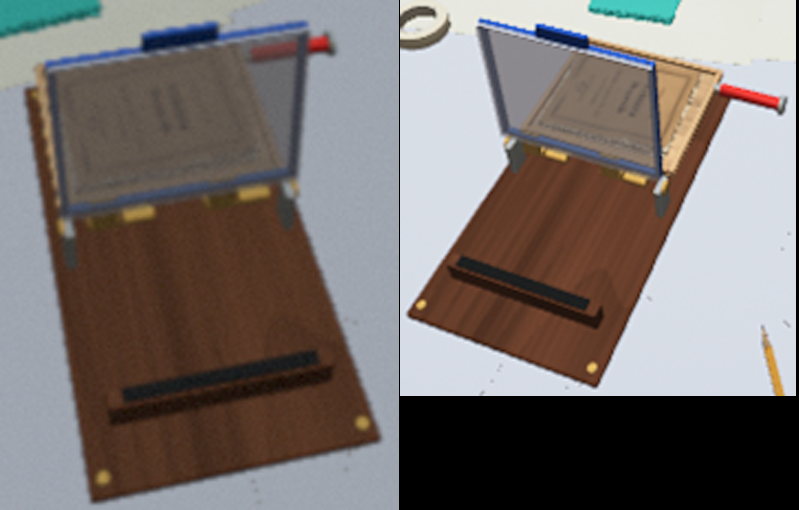

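```bash
cat > fit.py <<'E'
from h import *
from scipy.optimize import least_squares
S=lambda u,v:("scene",(u/3+255,v/3+215)); D=lambda u,v:("side",((u-400)/2.2+180,v/2.2+210))
def lid(x,r,h,th): return [x,-r*np.cos(th)+h*np.sin(th),r*np.sin(th)+h*np.cos(th)]
F=[(S(93,502),('b',.095,1)),(S(379,438),('b',-.095,1)),(S(27,88),('b',.095,-1)),(D(409,317),('b',.095,1)),(D(598,385),('b',-.095,1)),
(S(291,49),('t',-.13,-.14,-.0055)),(D(752,97),('t',-.13,-.14,-.0055)),(D(722,72),('t',-.085,-.164,0)),
(S(180,36),('l',0,.172,.0055)),(D(562,36),('l',0,.172,.0055)),(S(48,66),('l',.085,.164,.011)),(S(307,27),('l',-.085,.164,.011)),(D(480,22),('l',.085,.164,.011)),(D(655,66),('l',-.085,.164,.011))]
def W(p,f):
    hx,hy,yaw,th,off,bz=p
    if f[0]=='b': q=[f[1],f[2]*.175+off,bz-.045]
    elif f[0]=='t': q=f[1:]
    else: q=lid(*f[1:],th)
    return R.from_euler('z',yaw).apply(q)+[hx,hy,.045]
def res(p): return np.concatenate([proj(n,W(p,f))-uv for (n,uv),f in F]+[[(p[5]-.01)*300,p[4]*50]])
if __name__=="__main__":
    s=least_squares(res,[.45,0,0,1.6,0,.01],loss='soft_l1'); p=s.x; print(p.round(4)); print(s.fun.reshape(-1,2).round(1).tolist())
    for f in (('t',-.13,-.14,-.0055),('l',0,.172,.0055),('t',0,-.092,0)): print(f,W(p,f).round(3))
    np.save("p.npy",p)
E
python3 fit.py
```

```text
[ 0.5817  0.0481 -0.1971  1.4849 -0.0033  0.0054]
[[-0.7, -0.1], [1.3, -0.5], [-2.3, -0.3], [-1.0, -0.3], [0.9, 1.2], [0.9, -0.1], [1.5, 1.2], [0.3, -0.7], [-1.0, -1.6], [1.0, -1.1], [-1.3, 0.7], [0.8, -0.5], [-1.9, 0.6], [-0.5, 0.8], [-1.4, -0.2]]
('t', -0.13, -0.14, -0.0055) [ 0.427 -0.064  0.04 ]
('l', 0, 0.172, 0.0055) [0.58  0.039 0.217]
('t', 0, -0.092, 0) [ 0.564 -0.042  0.045]
```

The fit agrees to about 1 px: hinge at (0.582, 0.048), yaw -0.197, lid at about 1.49 rad. With the tool at yaw -0.197, tool x/y/z is holder x/-y/-z. First I go over to the left of the lid with the fingers closed, staying high.

>>> servo_tool(
  plan=[
    [0, 0, -1, 0, 0, 0.298, 0],
    [0, 0, -1, 0, 0, 0.298, 0],
    [0, 0, -1, 0, 0, 0.298, 0],
    [0, 0, -1, 0, 0, 0.298, 0],
    [0, 0, -1, 0, 0, 0.298, 0],
  ],
)

```text
time: 1.12
tool_pos: [0.1472, -0.5306, 0.3249]
ee_rot: [3.137, -0.002, -0.199]
wrist_force: [0.2, 0.3, -0.0]
width: 0.0639
finger_force: 0.0
```

>>> servo_tool(
  plan=[
    [0.45, -1, 0, 0, 0, 0, 0],
    [0.45, -1, 0, 0, 0, 0, 0],
    [0.45, -1, 0, 0, 0, 0, 0],
    [0.45, -1, 0, 0, 0, 0, 0],
  ],
)

```text
time: 1.45
tool_pos: [0.2131, -0.4372, 0.3225]
ee_rot: [-3.14, -0.001, -0.19]
wrist_force: [-0.3, -0.6, -0.2]
width: 0.0377
finger_force: 0.0
```

>>> servo_tool(
  plan=[
    [0.45, -1, 0, 0, 0, 0, 0],
    [0.45, -1, 0, 0, 0, 0, 0],
    [0.45, -1, 0, 0, 0, 0, 0],
    [0.45, -1, 0, 0, 0, 0, 0],
  ],
)

```text
time: 1.78
tool_pos: [0.2763, -0.3485, 0.3223]
ee_rot: [-3.14, -0.001, -0.19]
wrist_force: [-0.0, -0.5, 0.1]
width: 0.0106
finger_force: 0.0
```

>>> servo_tool(
  plan=[
    [0.45, -1, 0, 0, 0, 0, 0],
    [0.45, -1, 0, 0, 0, 0, 0],
    [0.45, -1, 0, 0, 0, 0, 0],
    [0.45, -1, 0, 0, 0, 0, 0],
  ],
)

```text
time: 2.12
tool_pos: [0.3398, -0.26, 0.3219]
ee_rot: [-3.14, 0.0, -0.191]
wrist_force: [-0.3, -0.3, 0.3]
width: 0.0006
finger_force: 0.0
```

>>> servo_tool(
  plan=[
    [0.45, -1, 0, 0, 0, 0, 0],
    [0.45, -1, 0, 0, 0, 0, 0],
    [0.45, -1, 0, 0, 0, 0, 0],
    [0.45, -1, 0, 0, 0, 0, 0],
  ],
)

```text
time: 2.45
tool_pos: [0.4035, -0.1715, 0.3215]
ee_rot: [-3.14, 0.001, -0.191]
wrist_force: [-0.5, 0.1, 0.5]
width: 0.0007
finger_force: 0.0
```

>>> servo_tool(
  plan=[
    [0.45, -1, 0, 0, 0, 0, 0],
    [0.45, -1, 0, 0, 0, 0, 0],
    [0.45, -1, 0, 0, 0, 0, 0],
    [0.45, -1, 0, 0, 0, 0, 0],
  ],
)

```text
time: 2.78
tool_pos: [0.4674, -0.0828, 0.321]
ee_rot: [-3.141, 0.002, -0.193]
wrist_force: [0.6, -0.5, -1.1]
width: 0.0005
finger_force: 0.0
```

>>> servo_tool(
  plan=[
    [0.45, -1, 0, 0, 0, 0, 0],
    [0.45, -1, 0, 0, 0, 0, 0],
    [0.45, -1, 0, 0, 0, 0, 0],
    [0.45, -1, 0, 0, 0, 0, 0],
  ],
)

```text
time: 3.12
tool_pos: [0.5312, 0.006, 0.3204]
ee_rot: [3.141, 0.003, -0.194]
wrist_force: [-0.7, 0.4, -0.7]
width: 0.0004
finger_force: 0.0
```

>>> servo_tool(
  plan=[
    [0.45, -1, 0, 0, 0, 0, 0],
    [0.45, -1, 0, 0, 0, 0, 0],
    [0.45, -1, 0, 0, 0, 0, 0],
    [0.45, -1, 0, 0, 0, 0, 0],
    [0.45, -1, 0, 0, 0, 0, 0],
  ],
)

```text
time: 3.53
tool_pos: [0.5936, 0.0925, 0.321]
ee_rot: [3.139, 0.002, -0.198]
wrist_force: [-0.8, -1.0, 0.7]
width: 0.0004
finger_force: 0.0
```

>>> servo_tool(
  plan=[
    [0, 0, 0.4, 0, 0, 0, 0],
    [0, 0, 0.8, 0, 0, 0, 0],
    [0, 0, 1, 0, 0, 0, 0],
    [0, 0, 1, 0, 0, 0, 0],
  ],
)

```text
time: 3.87
tool_pos: [0.5897, 0.0912, 0.2158]
ee_rot: [3.137, 0.012, -0.2]
wrist_force: [0.2, 0.1, -0.9]
width: 0.0006
finger_force: 0.0
```

>>> servo_tool(
  plan=[
    [0, 0.25, 0.05, 0, 0, 0, 0],
    [0, 0.4, 0.09, 0, 0, 0, 0],
    [0, 0.48, 0.09, 0, 0, 0, 0],
    [0, 0.6, 0.12, 0, 0, 0, 0],
    [0, 0.7, 0.14, 0, 0, 0, 0],
    [0, 0.8, 0.16, 0, 0, 0, 0],
    [0, 0.9, 0.19, 0, 0, 0, 0],
    [0, 1, 0.24, 0, 0, 0, 0],
    [0, 1, 0.24, 0, 0, 0, 0],
    [0, 1, 0.24, 0, 0, 0, 0],
  ],
)

```text
time: 4.7
tool_pos: [0.5729, -0.0043, 0.1973]
ee_rot: [3.14, 0.002, -0.198]
wrist_force: [0.2, 0.6, -0.7]
width: 0.0003
finger_force: 0.0
```

Run:
```python
from h import *
p=np.load("p.npy");o=robot.get_obs();print((R.from_euler('z',-p[2]).apply(o["tool_pos"]-[p[0],p[1],0])).round(4),o["wrist_force"].round(1))
a=save("side","s2.png")
```

```text
[ 0.0017 -0.0531  0.1973] [ 0.2  0.6 -0.7]
```

View pics/s2.png

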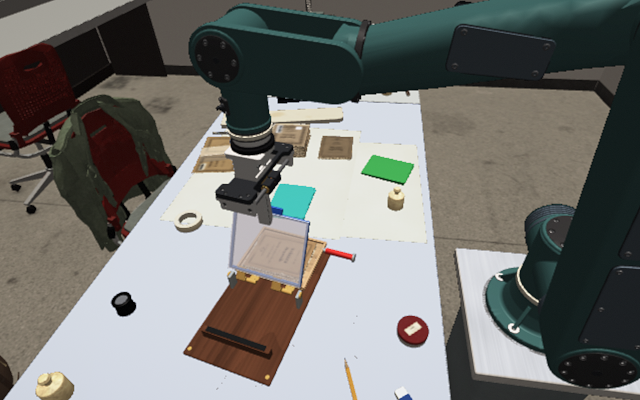

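The lid has moved with the fingers (rim top at side (270,212), fingertips at (263,215)). I follow its arc down.

>>> servo_tool(
  plan=[
    [0, 0.16, 0.09, 0, 0, 0, 0],
    [0, 0.31, 0.2, 0, 0, 0, 0],
    [0, 0.42, 0.3, 0, 0, 0, 0],
    [0, 0.52, 0.41, 0, 0, 0, 0],
    [0, 0.61, 0.54, 0, 0, 0, 0],
    [0, 0.68, 0.67, 0, 0, 0, 0],
    [0, 0.74, 0.81, 0, 0, 0, 0],
    [0, 0.79, 0.95, 0, 0, 0, 0],
    [0, 0.79, 0.95, 0, 0, 0, 0],
    [0, 0.79, 0.95, 0, 0, 0, 0],
  ],
)

```text
time: 5.58
tool_pos: [0.557, -0.0808, 0.1018]
ee_rot: [-3.141, 0.004, -0.198]
wrist_force: [0.6, -0.3, -0.3]
width: 0.0004
finger_force: 0.0
```

>>> servo_tool(
  plan=[
    [0, 0.04, 0.1, 0, 0, 0, 0],
    [0, 0.05, 0.18, 0, 0, 0, 0],
    [0, 0.05, 0.24, 0, 0, 0, 0],
    [0, 0.05, 0.28, 0, 0, 0, 0],
    [0, 0.05, 0.28, 0, 0, 0, 0],
    [0, 0.05, 0.28, 0, 0, 0, 0],
  ],
)

```text
time: 6.08
tool_pos: [0.5565, -0.0852, 0.0747]
ee_rot: [-3.141, 0.002, -0.197]
wrist_force: [-0.8, -0.2, -0.8]
width: 0.0005
finger_force: 0.0
```

>>> servo_tool(
  plan=[
    [0, 0, 0.02, 0, 0, 0, 0],
    [0, 0, 0.02, 0, 0, 0, 0],
    [0, 0, 0.02, 0, 0, 0, 0],
  ],
)

```text
time: 6.33
tool_pos: [0.557, -0.0855, 0.0733]
ee_rot: [-3.141, 0.0, -0.197]
wrist_force: [0.2, -0.2, 0.6]
width: 0.0002
finger_force: 0.0
```

>>> servo_tool(
  plan=[
    [0, 0, 0.02, 0, 0, 0, 0],
    [0, 0, 0.02, 0, 0, 0, 0],
    [0, 0, 0.02, 0, 0, 0, 0],
  ],
)

```text
time: 6.58
tool_pos: [0.5572, -0.0856, 0.0731]
ee_rot: [-3.142, -0.0, -0.197]
wrist_force: [-3.7, 0.5, 7.4]
width: 0.0005
finger_force: 3.4
```

Run:
```python
from h import *
a=save("side","s3.png")[150:390,140:400,::-1];b=save("scene","c3.png")[150:390,230:450,::-1]
cv2.imwrite("pics/m3.png",cv2.resize(np.hstack([a,b]),None,fx=1.65,fy=1.65))
```

```text
(no output)
```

View pics/m3.png

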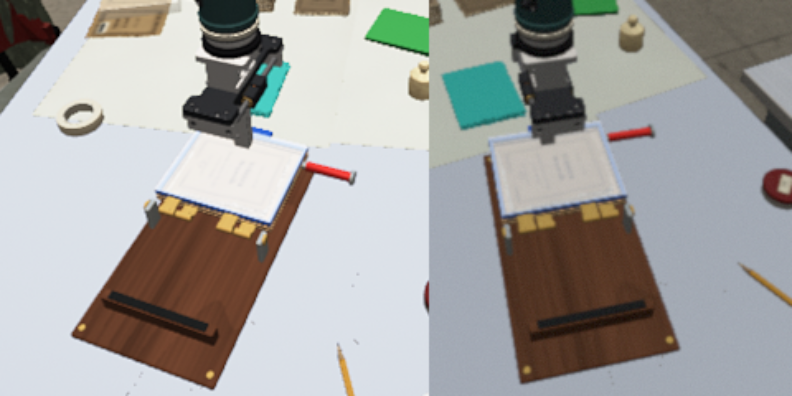

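The lid is down flat (stop felt at tip z 0.056, as predicted). The red handle is in clear view at about side (339,253) / scene (350,231). I press a touch more, back off, and measure the handle by its colour.

>>> servo_tool(
  plan=[
    [0, 0, 0.02, 0, 0, 0, 0],
    [0, 0, 0.02, 0, 0, 0, 0],
    [0, 0, 0.02, 0, 0, 0, 0],
  ],
)

```text
time: 6.93
tool_pos: [0.5573, -0.0856, 0.0729]
ee_rot: [3.142, -0.001, -0.197]
wrist_force: [-6.0, 1.4, 13.1]
width: 0.0004
finger_force: 6.8
```

>>> servo_tool(
  plan=[
    [0, 0, -0.4, 0, 0, 0, 0],
    [0, 0, -0.8, 0, 0, 0, 60],
    [0, 0, -0.8, 0, 0, 0, 60],
    [0, 0, -0.8, 0, 0, 0, 60],
  ],
)

```text
time: 7.27
tool_pos: [0.5592, -0.0862, 0.1532]
ee_rot: [3.141, -0.008, -0.197]
wrist_force: [0.2, -0.2, -0.9]
width: 0.017
finger_force: 0.0
```

Run:
```python
from h import *
p=np.load("p.npy"); inv=lambda P:R.from_euler('z',-p[2]).apply(np.array(P)-[p[0],p[1],0])
for n,f,(u,v) in(("side","s3.png",(340,254)),("scene","c3.png",(350,231))):
    im=cv2.imread("pics/"+f).astype(int); m=((im[:,:,2]>110)&(im[:,:,1]<80)&(im[:,:,0]<80)).astype(np.uint8)
    m[:, :u-40]=0; m[:,u+40:]=0; m[:v-25]=0; m[v+25:]=0
    k,l,s,c=cv2.connectedComponentsWithStats(m); i=1+np.argmax(s[1:,4]); ys,xs=np.where(l==i)
    a=at_z(n,c[i],.039); L=[at_z(n,(x,ys[xs==x].mean()),.039) for x in(xs.min(),xs.max())]
    print(n,c[i].round(1),s[i],a.round(4),inv(a).round(4),[inv(q).round(4) for q in L])
o=robot.get_obs(); print(o["tool_pos"].round(4),inv(o["tool_pos"]).round(4))
```

```text
side [338.8 253.4] [325 249  27  11 117] [ 0.4337 -0.0691  0.039 ] [-0.1221 -0.144   0.039 ] [array([-0.089 , -0.1407,  0.039 ]), array([-0.152 , -0.1438,  0.039 ])]
scene [351.8 230.5] [339 227  26   7  86] [ 0.4277 -0.0675  0.039 ] [-0.1283 -0.1436  0.039 ] [array([-0.0958, -0.1455,  0.039 ]), array([-0.1589, -0.1402,  0.039 ])]
[ 0.5592 -0.0862  0.1532] [ 0.0042 -0.1361  0.1532]
```

>>> servo_tool(
  plan=[
    [-0.4, 0.05, 0, 0, 0, 0, 60],
    [-0.8, 0.05, 0, 0, 0, 0, 60],
    [-1, 0.05, 0, 0, 0, 0, 60],
    [-1, 0.05, 0, 0, 0, 0, 60],
  ],
)

```text
time: 7.6
tool_pos: [0.4539, -0.0699, 0.147]
ee_rot: [-3.141, 0.006, -0.197]
wrist_force: [0.9, 0.8, -1.0]
width: 0.0436
finger_force: 0.0
```

>>> servo_tool(
  plan=[
    [-0.33, 0, 0, 0, 0, 0, 60],
    [-0.33, 0, 0.2, 0, 0, 0, 60],
    [-0.33, 0, 0.5, 0, 0, 0, 60],
    [-0.33, 0, 0.8, 0, 0, 0, 60],
    [-0.33, 0, 0.8, 0, 0, 0, 60],
    [-0.33, 0, 0.8, 0, 0, 0, 60],
  ],
)

```text
time: 8.1
tool_pos: [0.4244, -0.0641, 0.0673]
ee_rot: [-3.141, 0.006, -0.197]
wrist_force: [0.5, 0.3, 0.7]
width: 0.0601
finger_force: 0.0
```

Run:
```python
from h import *
p=np.load("p.npy");o=robot.get_obs();print((R.from_euler('z',-p[2]).apply(o["tool_pos"]-[p[0],p[1],0])).round(4),o["wrist_force"].round(1),o["width"])
save("wrist","w4.png")
T=np.eye(4);T[:3,:3]=R.from_euler('xyz',o["ee_rot"]).as_matrix();T[:3,3]=o["tool_pos"]
q=robot.camera_params("wrist");M=np.linalg.inv(T@np.array(q["tool_from_camera"]));K=np.array(q["camera_matrix"])
for x in(-.1,-.13,-.16):
    P=R.from_euler('z',p[2]).apply([x,-.14,.039])+[p[0],p[1],0]; c=K@(M@[*P,1])[:3]; print(x,(c[:2]/c[2]).round())
```

```text
[-0.1322 -0.1409  0.0673] [0.5 0.3 0.7] 0.06014598737585181
-0.1 [315. 179.]
-0.13 [315. 228.]
-0.16 [315. 273.]
```

View pics/w4.png

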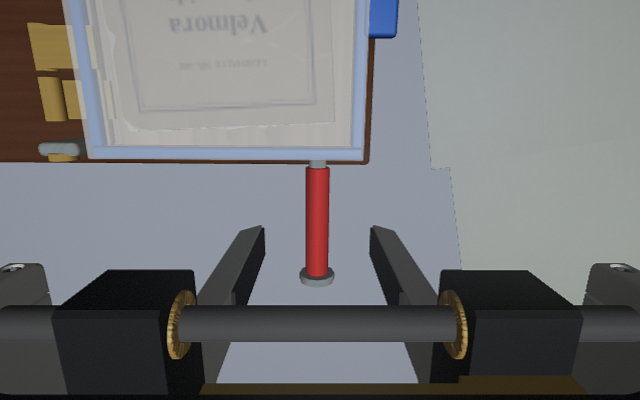

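The wrist view shows the handle bar from (317,165) to (317,275), centred between the fingers, with the lid shut over the booklet. I lower and grip.

>>> servo_tool(
  plan=[
    [0, 0, 0.15, 0, 0, 0, 60],
    [0, 0, 0.3, 0, 0, 0, 60],
    [0, 0, 0.3, 0, 0, 0, 60],
  ],
)

```text
time: 8.4
tool_pos: [0.4258, -0.0646, 0.0391]
ee_rot: [-3.142, 0.001, -0.197]
wrist_force: [-0.6, 0.4, -0.3]
width: 0.0601
finger_force: 0.0
```

>>> servo_tool(
  plan=[
    [0, 0, 0, 0, 0, 0, 8],
    [0, 0, 0, 0, 0, 0, 8],
    [0, 0, 0, 0, 0, 0, 8],
    [0, 0, 0, 0, 0, 0, 8],
    [0, 0, 0, 0, 0, 0, 8],
    [0, 0, 0, 0, 0, 0, 8],
    [0, 0, 0, 0, 0, 0, 8],
    [0, 0, 0, 0, 0, 0, 8],
  ],
)

```text
time: 9.07
tool_pos: [0.4259, -0.0644, 0.0396]
ee_rot: [-3.141, -0.0, -0.197]
wrist_force: [0.8, 1.0, 0.3]
width: 0.0128
finger_force: 30.0
```

Run:
```python
from h import *
p=np.load("p.npy");o=robot.get_obs();print((R.from_euler('z',-p[2]).apply(o["tool_pos"]-[p[0],p[1],0])).round(4),o["ee_rot"][2])
c=np.array([-.140,-.0055]);t0=None
for a in np.linspace(0,np.pi,25):
    y=c[0]*np.cos(a)-c[1]*-np.sin(a)*-1; y=c[0]*np.cos(a)+c[1]*np.sin(a); z=-c[0]*np.sin(a)+c[1]*np.cos(a)
    print(round(a,2),"ty",round(-(y-c[0])*10,3),"tz",round(-(z-c[1])*10,3))
```

```text
[-0.1307 -0.1408  0.0396] -0.19742697844186763
0.0 ty -0.0 tz -0.0
0.13 ty -0.005 tz -0.183
0.26 ty -0.033 tz -0.364
0.39 ty -0.086 tz -0.54
0.52 ty -0.16 tz -0.707
0.65 ty -0.256 tz -0.864
0.79 ty -0.371 tz -1.006
0.92 ty -0.504 tz -1.132
1.05 ty -0.652 tz -1.24
1.18 ty -0.813 tz -1.327
1.31 ty -0.985 tz -1.393
1.44 ty -1.163 tz -1.436
1.57 ty -1.345 tz -1.455
1.7 ty -1.528 tz -1.45
1.83 ty -1.709 tz -1.422
1.96 ty -1.885 tz -1.369
2.09 ty -2.052 tz -1.295
2.23 ty -2.209 tz -1.199
2.36 ty -2.351 tz -1.084
2.49 ty -2.477 tz -0.951
2.62 ty -2.585 tz -0.803
2.75 ty -2.672 tz -0.642
2.88 ty -2.738 tz -0.47
3.01 ty -2.781 tz -0.292
3.14 ty -2.8 tz -0.11
```

>>> servo_tool(
  plan=[
    [0, -0.005, -0.18, 0, 0, 0, 8],
    [0, -0.03, -0.36, 0, 0, 0, 8],
    [0, -0.09, -0.54, 0, 0, 0, 8],
    [0, -0.16, -0.71, 0, 0, 0, 8],
    [0, -0.26, -0.86, 0, 0, 0, 8],
    [0, -0.26, -0.86, 0, 0, 0, 8],
  ],
)

```text
time: 9.57
tool_pos: [0.4308, -0.0407, 0.1279]
ee_rot: [3.136, -0.001, -0.197]
wrist_force: [-2.7, -6.1, 1.0]
width: 0.0132
finger_force: 30.0
```

>>> servo_tool(
  plan=[
    [0, -0.115, -0.14, 0, 0, 0, 8],
    [0, -0.25, -0.27, 0, 0, 0, 8],
    [0, -0.4, -0.375, 0, 0, 0, 8],
    [0, -0.56, -0.465, 0, 0, 0, 8],
    [0, -0.73, -0.53, 0, 0, 0, 8],
    [0, -0.905, -0.57, 0, 0, 0, 8],
    [0, -0.905, -0.57, 0, 0, 0, 8],
  ],
)

```text
time: 10.15
tool_pos: [0.4502, 0.0501, 0.1874]
ee_rot: [3.141, -0.007, -0.196]
wrist_force: [-3.9, -2.4, 15.2]
width: 0.013
finger_force: 30.0
```

>>> servo_tool(
  plan=[
    [0, -0.18, -0.02, 0, 0, 0, 8],
    [0, -0.365, -0.015, 0, 0, 0, 8],
    [0, -0.545, 0.015, 0, 0, 0, 8],
    [0, -0.72, 0.065, 0, 0, 0, 8],
    [0, -0.89, 0.14, 0, 0, 0, 8],
    [0, -0.89, 0.14, 0, 0, 0, 8],
  ],
)

```text
time: 10.65
tool_pos: [0.4685, 0.1394, 0.1687]
ee_rot: [-3.138, -0.005, -0.195]
wrist_force: [4.8, 2.3, 0.9]
width: 0.0129
finger_force: 30.0
```

>>> servo_tool(
  plan=[
    [0, -0.155, 0.095, 0, 0, 0, 8],
    [0, -0.3, 0.21, 0, 0, 0, 8],
    [0, -0.425, 0.345, 0, 0, 0, 8],
    [0, -0.53, 0.49, 0, 0, 0, 8],
    [0, -0.62, 0.65, 0, 0, 0, 8],
    [0, -0.685, 0.825, 0, 0, 0, 8],
    [0, -0.685, 0.825, 0, 0, 0, 8],
  ],
)

```text
time: 11.23
tool_pos: [0.4815, 0.2048, 0.0834]
ee_rot: [-3.141, -0.004, -0.197]
wrist_force: [7.9, 0.4, -4.0]
width: 0.0131
finger_force: 30.0
```

>>> servo_tool(
  plan=[
    [0, -0.02, 0.09, 0, 0, 0, 8],
    [0, -0.045, 0.18, 0, 0, 0, 8],
    [0, -0.055, 0.27, 0, 0, 0, 8],
    [0, -0.06, 0.36, 0, 0, 0, 8],
    [0, -0.06, 0.36, 0, 0, 0, 8],
    [0, -0.06, 0.36, 0, 0, 0, 8],
  ],
)

```text
time: 11.73
tool_pos: [0.4823, 0.2099, 0.0494]
ee_rot: [-3.141, -0.004, -0.197]
wrist_force: [6.9, -0.1, -3.3]
width: 0.0134
finger_force: 30.0
```

>>> servo_tool(
  plan=[
    [0, 0, 0, 0, 0, 0, 60],
    [0, 0, 0, 0, 0, 0, 60],
    [0, 0, 0, 0, 0, 0, 60],
    [0, 0, 0, 0, 0, 0, 60],
    [0, 0, 0, 0, 0, 0, 60],
    [0, 0, 0, 0, 0, 0, 60],
    [0, 0, 0, 0, 0, 0, 60],
    [0, 0, 0, 0, 0, 0, 60],
  ],
)

```text
time: 12.4
tool_pos: [0.4806, 0.21, 0.05]
ee_rot: [3.142, 0.0, -0.197]
wrist_force: [1.9, -0.4, 0.5]
width: 0.0594
finger_force: 0.0
```

>>> servo_tool(
  plan=[
    [0, 0, -0.3, 0, 0, 0, 60],
    [0, 0, -0.6, 0, 0, 0, 60],
    [0, 0, -1, 0, 0, 0, 60],
    [0, 0, -1, 0, 0, 0, 60],
  ],
)

```text
time: 12.73
tool_pos: [0.485, 0.2114, 0.159]
ee_rot: [-3.134, -0.014, -0.197]
wrist_force: [0.6, 0.8, 0.9]
width: 0.0601
finger_force: 0.0
```

>>> servo_tool(
  plan=[
    [-0.4, 1, -0.8, 0, 0, 0, 60],
    [-0.4, 1, -0.8, 0, 0, 0, 60],
    [-0.4, 1, -0.8, 0, 0, 0, 60],
    [-0.4, 1, -0.8, 0, 0, 0, 60],
    [-0.4, 1, -0.8, 0, 0, 0, 60],
  ],
)

```text
time: 13.15
tool_pos: [0.4226, 0.1189, 0.233]
ee_rot: [-3.139, -0.007, -0.2]
wrist_force: [-0.1, 0.6, 0.1]
width: 0.0603
finger_force: 0.0
```

Run:
```python
from h import *
a=save("side","s5.png")[150:400,100:400,::-1];b=save("scene","c5.png")[150:400,230:450,::-1]
cv2.imwrite("pics/m5.png",cv2.resize(np.hstack([a,b]),None,fx=1.5,fy=1.5)); print(robot.get_obs()["wrist_force"])
p=np.load("p.npy")
for q in((.085,.164,.056),(-.085,.164,.056),(-.163,.14,.05)):
    P=R.from_euler('z',p[2]).apply(q)+[p[0],p[1],0]; print(((proj("side",P)-[100,150])*1.5).round(),((proj("scene",P)-[230,150])*1.5+[450,0]).round())
```

```text
[ 0.03893835  0.38831758 -0.08119887]
[125. 282.] [538. 321.]
[247. 326.] [674. 292.]
[316. 330.] [724. 265.]
```

View pics/m5.png

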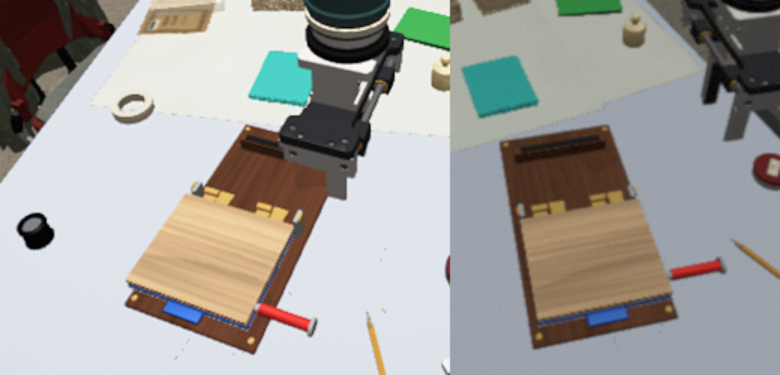

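The holder lies flat on its lid on the left. The tray bottom is up and its corners are within about 5 px of the prediction ((128,285) seen against (125,282) predicted). The lid rim is closed beneath it and the gripper is clear, so I hand in.

```bash
python3 -c "
from bench import robot
print(robot.close_job())"
```

```text
the job is handed in; nothing more can be done
None
```

I shut the lid over the brown booklet, turned the closed holder over to the left so it lies flat on its lid, let go, and handed the job in at about 13 s; the last pictures show it flat and shut with the gripper clear.

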